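# Peel a palette off a stuck stack and hold it out

## Robot

A 6-joint arm with a two-finger parallel gripper is mounted at the origin on the work surface. World frame = base frame: x ahead of the robot, y to its left, z up, the work surface at z = 0. Lengths are in m, angles in rad, forces in N, time in s.
With the tool pointing down it reaches from about 0.325 to 1 m from the base axis. Payload 5.1 kg.
Tool frame: the origin (TCP) lies between the finger pads; the fingertips stand 8 mm ahead of it and the grasp point (between the pads) lies 11 mm behind it; z points along the fingers, y is the line along which they close (so a half turn about z gives the same grasp; the last joint's range is limited). The gripper opens to 85 mm and grips with 20 to 120 N. Pads are 22 mm wide; open, the fingers measure 114 mm over their backs; the gripper's body (76 mm by 85 mm) begins 54 mm behind the grasp point. The pads swing forward as they close: fully open they stand 13 mm farther back than shut.
Start: joints at [1.087, 0.124, 1.65, -0, 1.367, -0.083], TCP at [0.254, 0.598, 0.239] pointing down, gripper open.
Joint ranges: [-2.61, 2.61], [-1.02, 2.33], [0.03, 2.71], [-1.35, 4.49], [0.32, 2.68], [-2.91, 2.91]. Speed limits (rad/s): [2.57, 2.57, 3.14, 3.14, 3.14, 3.14].

## Interface

Orientations are given as a rotation vector (axis times angle).
In Python, from bench import robot gives the robot as it stands.
- The arm moves only by the shell command python3 -m crank 'ROWS' [OPENING] [FORCE]. ROWS is JSON, a list of rows, each an object of numbers: "x", "y", "z": the shift along the tool's x, y, z in units of 0.25 m (1.0 is 0.25 m); "wx", "wy", "wz": the turn, a rotation vector about the tool's x, y, z in units of 90 degrees (1.0 is 90 degrees). In form: [{"x": .., "y": .., "z": .., "wx": .., "wy": .., "wz": ..}, ...]. A call has exactly 5 rows; each row is the pose to reach, as a shift and turn from the pose commanded when the call began, along the tool's axes at that moment; what a row does not reach only later rows make up. A row lasts 1/8 s, in which the tool goes at most 62.5 mm and 10.7 degrees, less where a joint would pass 70% of its speed; a pose out of reach is approached as far as the arm can. A call with a number of a shift or a turn outside -1 to 1 is refused whole. A call with a gripper value outside its range is refused whole. OPENING is the opening, from 0 (shut) to 1 (fully open), set as the call begins (- or left out, the last holds). The fingers move at their own pace and stop on an object; FORCE is the grip in N (left out, the last holds). Time passes only in rows, so rows that repeat a pose let the fingers close, or fill a call up. It gives the time, the measured TCP pose, the force, the opening and the grip force at its end, in the units of the state.
- robot.read_state(): the state, without advancing time (a new reading comes with each control period).
- robot.read_camera(name): name is "side" or "top"; returns a dict with "frame" (384x512x3 uint8, blue, green, red), "intrinsics" (3x3 intrinsics, pixels), "camera_from_world" (4x4, takes a point from world to camera coordinates). Camera axes: x right, y up, looking along -z (the intrinsics and any distortion apply to the point x, -y, -z); pixel columns grow to the right and rows downward; lengths in m; the calibration is good to about 2 mm. A picture is of the moment at which its call begins. There is no depth.
- robot.finish_job(): hands the job in; it is judged then, once.
The state is a dict: "clock": time; "joints": joint angles; "dq": joint speeds; "joint_efforts": joint torques, N m; "position": TCP position; "orientation": TCP orientation; "ft_force": force on the tool from outside, world axes, zero at the start; "torque": the same for the moment, N m; "width": finger opening in m; "grasp_force": force on a finger pad.
Only numpy, scipy, OpenCV 4.12 (cv2) and the standard library are available. Lean on these libraries where they do the work, as an engineer would, in place of code of your own. Each camera call takes 0.05 s, during which the arm holds its last target. There are 200 camera calls.

## Task

Take the blue paint jar out of the top palette and stand it on the round cork coaster. Then peel that stuck palette off the stack by its orange tab: raise the tab corner first, 4 cm or more, with the opposite corner still down on the stack, and only then lift the palette away. Hold it out level over the middle of the red foam sheet, about 20 cm above the table, and finish while still holding it there; do not disturb the other things on the table.

Things in the scene. Friction and masses are not known exactly. Their poses are not given: they have to be found in the camera images.
- tray: Top palette: white formed plastic tray, about 0.12 kg. Origin: centre of the underside of its rim; x along its long side, z up. Rim 190 (x) by 140 mm (y), 4 mm thick, resting on the rim of the tray below. Basin 168 by 118 mm outside, upright walls 4 mm thick, inner floor 13 mm and underside 16 mm below the origin. Orange tab at the (-x, -y) corner. Stuck in the stack (see there).
- tab (a point): Grip point on the tray's orange tab, its only handle, at (-76, -56, 28) mm in the tray's frame, mid-plane. The tab is an upright plate 10 mm thick, 34 mm long, top 36 mm above the rim's underside; its long side runs along the rim's diagonal, 0.635 rad from the tray's x towards y. Pinch it across its thickness from above, fingertips above the rim.
- far_corner (a point): The tray's corner diagonally across from the tab, on the underside of the rim, at (95, 70, 0) mm in the tray's frame: the tray swings about this corner when the tab is raised. The closed fingers keep the tab from turning in them, so the gripper must lean over with the tray as it peels (about 0.2 rad for 40 mm of rise).
- stack: Five nested pale grey trays in a dark steel holder (base 220 by 170 mm) screwed to the table. Origin on the table under its centre; axes as the tray's; the rim that the top tray rests on is 60 mm above. It grips the top tray's basin at four spots near the corners: pulling straight up takes 15 to 30 N, raising the tab corner 10 to 18 N; a spot lets go once the tray has risen 13 mm there.
- jar: Closed blue paint jar with a white cap, 44 mm in diameter, 70 mm high, about 0.09 kg. Origin at the centre of its underside, z up. It starts standing on the floor of the top tray.
- coaster: Round cork coaster fixed on the table, 100 mm in diameter, 5 mm thick. Origin at the centre of its underside.
- sheet: Coral-red foam sheet lying fixed on the table, 200 mm (its x) by 150 mm (its y), 3 mm thick: the painter's place. Origin at the centre of its underside.
- green_jar: Bystander: green paint jar, 40 mm in diameter, 65 mm high. Origin at the centre of its underside.
- yellow_jar: Bystander: pale yellow paint jar, 40 mm in diameter, 65 mm high. Origin at the centre of its underside.
- pink_jar: Bystander: pink paint jar, 40 mm in diameter, 65 mm high. Origin at the centre of its underside.
- coffee_cup: Bystander: dark brown lidded coffee cup, 82 mm in diameter, 112 mm high. Origin at the centre of its underside.
- white_jar: Bystander: white painted jar, 92 mm in diameter, 178 mm high. Origin at the centre of its underside.
- twine: Bystander: spool of twine, 68 mm in diameter, 90 mm high. Origin at the centre of its underside.
- sponge: Bystander: pink and green sponge block, 45 by 80 mm, 30 mm high. Origin at the centre of its underside.
Not all that is in view belongs to the job. Leave any black or purple look-alike of the jar alone.

How it is judged:
On the way, in this order (a step that is already met when the one before it is completed fails the run):
1. the blue jar stands on the cork coaster, let go (horizontal distance between jar and coaster below 0.028 m and height (world z) of jar between 0.001 and 0.01 m and angle between jar's own z axis and vertical below 0.1 rad and contact force between jar and the fingers below 0.1 N), for 0.2 s.
2. the tab corner has been raised more than 30 mm while the opposite corner of the palette is still down on the stack (within 10 mm) (z of tab in the frame of stack above 0.118 m and z of far_corner in the frame of stack below 0.07 m and horizontal distance between far_corner and stack below 0.14 m), for 0.1 s.
At the end, for the whole second after the job is handed in: Jar upright (0.1 rad) on the coaster, centre within 28 mm of the coaster's. Palette held in the fingers, at rest, level within 0.2 rad, centre within 45 mm (from above) of the foam sheet's centre and 130 to 280 mm above the table, clear of the stack (horizontal distance between jar and coaster below 0.028 m and height (world z) of jar between 0.001 and 0.01 m and angle between jar's own z axis and vertical below 0.1 rad and horizontal distance between tray and sheet below 0.045 m and height (world z) of tray between 0.13 and 0.28 m and angle between tray's own z axis and vertical below 0.2 rad and linear speed of tray below 0.03 m/s and contact force between tray and the fingers above 1 N and contact force between tray and stack below 0.05 N); the arm keeps its last pose, push and grip.
It fails at once if the green, yellow or pink jar is pushed more than 25 mm or tipped over (distance of any of green_jar, yellow_jar, pink_jar from where it was at the start of the episode above 0.025 m or angle between any of green_jar, yellow_jar, pink_jar's own z axis and vertical above 0.4 rad).
It fails at once if the coffee cup, white jar, twine or sponge is pushed more than 25 mm or tipped over (distance of any of coffee_cup, white_jar, twine, sponge from where it was at the start of the episode above 0.025 m or angle between any of coffee_cup, white_jar, twine, sponge's own z axis and vertical above 0.4 rad).
It also fails if it takes over 59 s, if anything falls off the work surface, if the arm or the gripper's body presses on something with over 40 N, if the wrist force passes 120 N, or if a joint passes its speed limit or range.

## Working session

There is one attempt and no reset: what is moved stays moved. The work goes in short steps, Python scripts to look and compute and a shell command to move; the robot and the scene stay as the last step left them, time stands still between calls to the robot, and variables do not carry over. Pictures are saved under pics/ and viewed, at most 10 in all, crops included, and the job is handed in when it is done.

```bash
mkdir -p pics; ls
python3 - <<'E'
from bench import robot
import cv2,numpy as np,pickle
s=robot.read_state();print({k:np.round(v,3).tolist() for k,v in s.items()})
d={}
for n in("side","top"):
    c=robot.read_camera(n);d[n]=c;cv2.imwrite(f"pics/{n}0.png",c["frame"])
    print(n,c["intrinsics"],c["camera_from_world"],[k for k in c])
pickle.dump(d,open("cam0.pkl","wb"))
E
```

```text
pics
{'clock': 0.0, 'joints': [1.087, 0.125, 1.652, 0.0, 1.368, -0.083], 'dq': [-0.0, -0.0, 0.0, 0.0, 0.001, -0.001], 'joint_efforts': [-0.004, -42.362, -36.544, -0.0, 0.007, 0.0], 'position': [0.253, 0.598, 0.238], 'orientation': [-0.625, -3.078, 0.003], 'ft_force': [0.212, -0.083, -0.016], 'torque': [0.018, -0.026, 0.009], 'grasp_force': 0.0, 'width': 0.086}
side [[415.93041654   0.         248.93271774]
 [  0.         415.93041654 188.6039624 ]
 [  0.           0.           1.        ]] [[-0.9984828  -0.0548599  -0.00474223  0.58561684]
 [ 0.03960381 -0.77530182  0.63034802 -0.07717637]
 [-0.03825749  0.62920384  0.7762982  -1.24923906]
 [ 0.          0.          0.          1.        ]] ['frame', 'intrinsics', 'camera_from_world']
top [[477.09507732   0.         255.20802594]
 [  0.         477.09507732 198.65755487]
 [  0.           0.           1.        ]] [[ 0.02004212 -0.99979819 -0.00137556 -0.02436674]
 [ 0.97085972  0.01913335  0.23888348 -0.61039569]
 [-0.23880895 -0.00612321  0.97104726 -1.22705164]
 [ 0.          0.          0.          1.        ]] ['frame', 'intrinsics', 'camera_from_world']
```

View pics/top0.png

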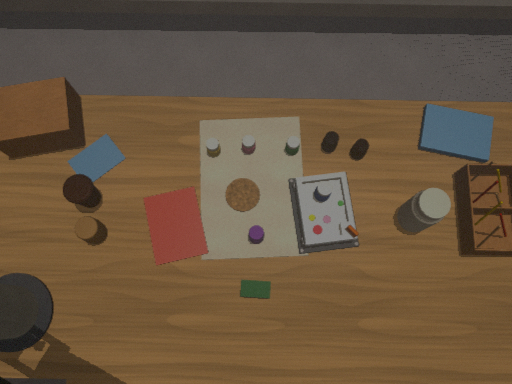

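View pics/side0.png

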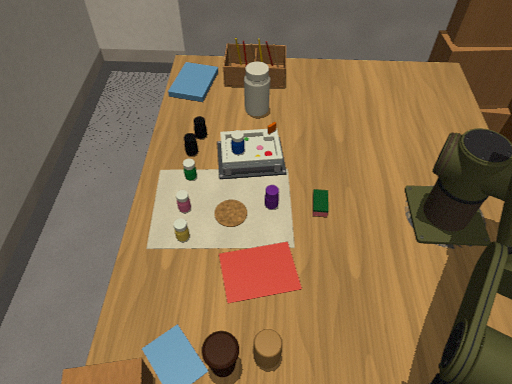

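The top view shows the red sheet (177,225), cork coaster (242,195), tray (325,212) with the jar at (323,190) and the orange tab at (352,230). In the side view the sheet is at (259,271), the coaster (231,213), the jar (238,144) and the tab (272,128).
Jar candidates (top view): in the tray at (323,190), black at (330,142) and (359,149), purple at (256,233). The one in the tray has a blue body and white cap, so it fits; I'll confirm it in a crop.

Run:
```python
import cv2,numpy as np,pickle
d=pickle.load(open("cam0.pkl","rb"))
a=cv2.resize(d["top"]["frame"][165:260,280:365],None,fx=4.6,fy=4.6,interpolation=cv2.INTER_CUBIC)
b=cv2.resize(d["side"]["frame"][112:187,207:295],None,fx=4.5,fy=4.5,interpolation=cv2.INTER_CUBIC)
o=np.zeros((440,800,3),np.uint8);o[:a.shape[0],:a.shape[1]]=a[:440];o[:b.shape[0],400:400+b.shape[1]]=b[:,:400]
cv2.imwrite("pics/crop1.png",o)
```

```text
(no output)
```

View pics/crop1.png

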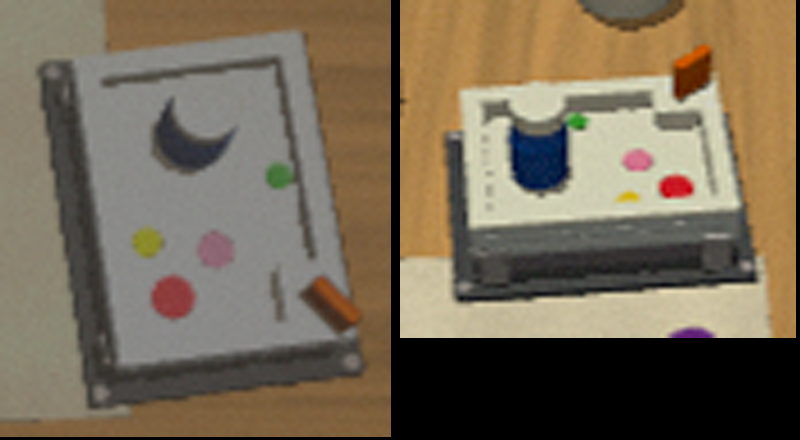

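The crop confirms it: the jar in the tray has a blue body and white cap. The tab is at the lower right of the tray, crop (332,303), so tray +x points along roughly world +x. Next I'll triangulate.

```bash
cat > h.py <<'E'
import cv2,numpy as np,pickle
from scipy.optimize import least_squares
F=np.diag([1,-1,-1.])
def proj(c,P):
    T=c["camera_from_world"];R=F@T[:3,:3];t=F@T[:3,3]
    return cv2.projectPoints(np.float64(P).reshape(-1,1,3),cv2.Rodrigues(R)[0],t,c["intrinsics"],None)[0][:,0]
def tri(a,b,ca,cb):
    r=least_squares(lambda p:np.r_[proj(ca,p)[0]-a,proj(cb,p)[0]-b],[.6,0,.03]);return r.x,np.abs(r.fun).max()
def ray(c,p,z):
    return least_squares(lambda q:proj(c,[q[0],q[1],z])[0]-p,[.6,0]).x
E
cat > m.py <<'E'
from h import *
d=pickle.load(open("cam0.pkl","rb"));S,T=d["side"],d["top"]
def mask(c,lo,hi,box):
    h=cv2.inRange(cv2.cvtColor(c["frame"],cv2.COLOR_BGR2HSV),lo,hi);m=np.zeros_like(h);x0,y0,x1,y1=box;m[y0:y1,x0:x1]=h[y0:y1,x0:x1];return m
def cen(m): ys,xs=np.nonzero(m);return np.array([xs.mean(),ys.mean()]),len(xs),(xs.min(),ys.min(),xs.max(),ys.max())
for n,lo,hi,bt,bs in(("sheet",(0,120,80),(6,255,255),(140,180,212,266),(212,238,305,303)),
  ("coaster",(5,70,40),(22,255,255),(222,175,264,214),(212,198,250,229)),
  ("tab",(5,180,60),(16,255,255),(340,218,362,240),(262,118,280,136))):
    a,na,ba=cen(mask(T,lo,hi,bt));b,nb,bb=cen(mask(S,lo,hi,bs));print(n,a,na,ba,b,nb,bb,*tri(a,b,T,S))
bt=cen(mask(T,(105,60,20),(130,255,255),(305,180,340,206)))[2];bs=cen(mask(S,(105,120,20),(130,255,255),(225,130,250,160)))[2];print(bt,bs)
th=np.linspace(0,6.28,60);ring=lambda p,z:np.c_[p[0]+.022*np.cos(th),p[1]+.022*np.sin(th),np.full(60,z)]
def f(p):
    a=proj(T,ring(p,p[2]));b=proj(S,ring(p,p[2]));b2=proj(S,ring(p,p[2]+.03))
    return [a[:,0].min()-bt[0],a[:,1].max()-bt[3]-1,b[:,1].max()-bs[3]-1,b2[:,0].min()-bs[0],b2[:,0].max()-bs[2]-1]
r=least_squares(f,[.6,-.1,.05]);print("jar",r.x,r.fun)
# tray
ct=np.array([[296.3,178],[345.9,172],[357.6,238.5],[302.8,245]])
cs=np.array([[220.3,132],[222.6,162],[282.6,158]])  # side: (+x,-y),(+x,+y),(-x,+y)
L=np.array([[.095,.07],[.095,-.07],[-.095,-.07],[-.095,.07]])
def pts(p): c,s=np.cos(p[3]),np.sin(p[3]);return np.c_[L@np.array([[c,s],[-s,c]])+p[:2],np.full(4,p[2])]
g=lambda p:np.r_[(proj(T,pts(p))-ct).ravel(),(proj(S,pts(p)[[1,0,3]])-cs).ravel()]
r=least_squares(g,[.6,-.15,.06,.1]);print("tray(top of rim)",r.x,np.round(r.fun,1))
p=r.x;c,s=np.cos(p[3]),np.sin(p[3]);print("tab",p[:2]+np.array([[c,-s],[s,c]])@[-.076,-.056])
for n,a,b in(("green",(294,145),(190,165)),("pink",(249,141),(183,196)),("yel",(212,145),(180,226)),("purple",(257,232),(272,190)),("white",(434,202),(257,70)),("cup",(80,189),(221,345)),("twine",(88,230),(267,343)),("sponge",(256,289),(320,198)),("blk1",(330,140),(191,138)),("blk2",(360,148),(200,121))):
    print(n,*np.round(tri(np.array(a),np.array(b),T,S)[0],3))
E
python3 m.py
```

```text
sheet [175.02568445 225.46147333] 3543 (np.int64(144), np.int64(187), np.int64(207), np.int64(264)) [258.52242525 271.8482835 ] 3612 (np.int64(219), np.int64(242), np.int64(301), np.int64(302)) [ 0.54787864  0.21632022 -0.00827614] 0.17228326581263786
coaster [242.21012931 194.25323276] 928 (np.int64(225), np.int64(178), np.int64(259), np.int64(211)) [230.25409836 212.68989071] 732 (np.int64(214), np.int64(199), np.int64(247), np.int64(226)) [ 0.64167019  0.02614401 -0.00132984] 0.0010477705208131738
tab [353.17241379 230.17241379] 29 (np.int64(349), np.int64(226), np.int64(357), np.int64(234)) [271.5        127.25714286] 70 (np.int64(268), np.int64(122), np.int64(275), np.int64(133)) [ 0.52768311 -0.27632499  0.07450534] 0.4896024208277936
(np.int64(321), np.int64(197), np.int64(327), np.int64(198)) (np.int64(232), np.int64(140), np.int64(243), np.int64(153))
jar [ 0.63928479 -0.21867466  0.02743863] [-0.48238208  2.74776948 -1.03188883 -2.23220952 -0.84231309]
tray(top of rim) [ 0.59195166 -0.20554202  0.06043323  0.13136532] [-0.6 -0.5 -0.5  0.1 -1.2  0.7  2.2 -0.1  0.4 -0.7 -0.4 -0.  -0.2  0.4]
tab [ 0.5239418 -0.2710146]
green 0.78 -0.12 0.044
pink 0.784 0.009 0.051
yel 0.774 0.115 0.048
purple 0.52 -0.019 0.061
white 0.586 -0.463 0.166
cup 0.621 0.456 0.105
twine 0.519 0.435 0.071
sponge 0.372 -0.019 0.03
blk1 0.789 -0.22 0.065
blk2 0.768 -0.305 0.064
```

```bash
cat >> m.py <<'E'
print("-----")
def f(p):
    a=proj(T,ring(p,p[2]));b=proj(S,ring(p,p[2]));b2=proj(S,ring(p,p[2]+.03))
    return [a[:,0].min()-313,a[:,1].max()-202.4,b[:,1].max()-154.4,b2[:,0].min()-231.5,b2[:,0].max()-244.5]
r=least_squares(f,[.6,-.1,.05]);print("jar",r.x,r.fun)
q=np.array([[303,292],[318,277],[360,315],[345,332]])/4.6+[280,165]
w=np.array([ray(T,x,.096) for x in q]);print("tab top",w,w.mean(0))
m=(w[2]+w[3]-w[0]-w[1]);print("tab angle",np.arctan2(*-m[::-1]))
print("tab tri",tri(q.mean(0),np.array([(692-400)/4.5+207,57/4.5+112]),T,S))
E
python3 m.py|sed -n '/---/,$p'
python3 - <<'E'
from bench import robot
from scipy.spatial.transform import Rotation as R
print(R.from_rotvec(robot.read_state()["orientation"]).as_matrix().round(3))
E
```

```text
-----
jar [ 0.63229054 -0.19520148  0.04557837] [-0.00558341  0.1140933  -0.02797679 -0.40436232  0.27655327]
tab top [[ 0.52905271 -0.25312059]
 [ 0.53796852 -0.26195468]
 [ 0.51634491 -0.28537311]
 [ 0.50634778 -0.27650328]] [ 0.52242848 -0.26923792]
tab angle 0.8125239472664576
tab tri (array([ 0.52418214, -0.27063601,  0.09005557]), np.float64(0.3203128727353146))
[[-0.921  0.39  -0.001]
 [ 0.39   0.921 -0.002]
 [ 0.    -0.002 -1.   ]]
```

```bash
cat > plan.py <<'E'
import sys,numpy as np
from bench import robot
from scipy.spatial.transform import Rotation as R
def goal(yaw,lean=0):  # tool down, x at yaw; lean = turn about tool y
    x=np.array([np.cos(yaw),np.sin(yaw),0]);z=np.array([0,0,-1.]);return R.from_matrix(np.c_[x,np.cross(z,x),z])*R.from_rotvec([0,lean,0])
def rel(p,Rg,s=None):
    s=s or robot.read_state();R0=R.from_rotvec(s["orientation"])
    d=R0.inv().apply(np.array(p)-s["position"])/.25;w=(R0.inv()*Rg).as_rotvec()/(np.pi/2)
    print("xyz",d.round(3),"w",w.round(3));return s
if __name__=="__main__":
    a=list(map(float,sys.argv[1:]));s=rel(a[:3],goal(*a[3:]))
    print(*[f"{k} {np.round(s[k],4).tolist()}" for k in("clock","position","ft_force","width","grasp_force","joints")],sep="\n")
E
python3 plan.py .632 -.195 .2 .785
```

```text
xyz [-2.632 -2.329  0.157] w [-1.000e-03  1.000e-03  1.245e+00]
clock 0.1
position [0.2534, 0.598, 0.2382]
ft_force [-0.8898, 0.2723, 0.2208]
width 0.0858
grasp_force 0.0
joints [1.0874, 0.1245, 1.6515, -0.0, 1.3675, -0.0825]
```

```bash
python3 -m crank '[{"x":-0.18,"y":-0.16,"wz":0.11},{"x":-0.36,"y":-0.32,"wz":0.22},{"x":-0.54,"y":-0.48,"wz":0.33},{"x":-0.72,"y":-0.64,"wz":0.44},{"x":-0.9,"y":-0.8,"wz":0.55}]' 1; python3 plan.py .632 -.195 .2 .785
```

```text
xyz [-2.632 -2.329  0.157] w [-1.000e-03  1.000e-03  1.245e+00]
clock 0.1
position [0.2534, 0.598, 0.2382]
ft_force [-0.8898, 0.2723, 0.2208]
width 0.0858
grasp_force 0.0
joints [1.0874, 0.1245, 1.6515, -0.0, 1.3675, -0.0825]$[0]: bad value
```

```bash
python3 -m crank '[{"x":-0.18,"y":-0.16,"z":0,"wx":0,"wy":0,"wz":0.11},{"x":-0.36,"y":-0.32,"z":0,"wx":0,"wy":0,"wz":0.22},{"x":-0.54,"y":-0.48,"z":0,"wx":0,"wy":0,"wz":0.33},{"x":-0.72,"y":-0.64,"z":0,"wx":0,"wy":0,"wz":0.44},{"x":-0.9,"y":-0.8,"z":0,"wx":0,"wy":0,"wz":0.55}]' 1; python3 plan.py .632 -.195 .2 .785
```

```text
clock: 0.72
position: [0.383, 0.3246, 0.2389]
orientation: [1.864, 2.529, -0.001]
ft_force: [1.4, -0.0, -0.3]
width: 0.0851
grasp_force: 0.0
xyz [-2.28   0.335  0.156] w [-0.     0.     0.692]
clock 0.725
position [0.383, 0.3246, 0.2389]
ft_force [1.3958, -0.0317, -0.3239]
width 0.0851
grasp_force 0.0
joints [0.5962, -0.2099, 1.9738, -0.0001, 1.378, 0.2954]
```

```bash
python3 -m crank '[{"x":-0.2,"y":0.03,"z":0,"wx":0,"wy":0,"wz":0.1},{"x":-0.4,"y":0.06,"z":0,"wx":0,"wy":0,"wz":0.2},{"x":-0.6,"y":0.09,"z":0,"wx":0,"wy":0,"wz":0.3},{"x":-0.8,"y":0.12,"z":0,"wx":0,"wy":0,"wz":0.4},{"x":-1,"y":0.15,"z":0,"wx":0,"wy":0,"wz":0.5}]' 1; python3 plan.py .632 -.195 .2 .785
```

```text
clock: 1.35
position: [0.4941, 0.0978, 0.239]
orientation: [-2.689, -1.623, 0.0]
ft_force: [1.3, 0.5, -0.1]
width: 0.0855
grasp_force: 0.0
xyz [-0.779  1.034  0.156] w [-0.     0.     0.192]
clock 1.35
position [0.4941, 0.0978, 0.239]
ft_force [1.2606, 0.4846, -0.077]
width 0.0855
grasp_force 0.0
joints [0.0888, -0.2062, 1.9706, 0.0001, 1.3775, 0.5734]
```

```bash
python3 -m crank '[{"x":-0.15,"y":0.2,"z":0.03,"wx":0,"wy":0,"wz":0.04},{"x":-0.3,"y":0.4,"z":0.06,"wx":0,"wy":0,"wz":0.08},{"x":-0.45,"y":0.6,"z":0.09,"wx":0,"wy":0,"wz":0.12},{"x":-0.6,"y":0.8,"z":0.12,"wx":0,"wy":0,"wz":0.16},{"x":-0.75,"y":1,"z":0.156,"wx":0,"wy":0,"wz":0.192}]' 1; python3 plan.py .632 -.195 .15 .785
python3 - <<'E'
from bench import robot
import cv2,numpy as np
a=robot.read_camera("top")["frame"][140:270,240:400];b=robot.read_camera("side")["frame"][70:200,170:330]
o=np.hstack([a,b]);cv2.imwrite("pics/p2.png",cv2.resize(o,None,fx=2.5,fy=2.5,interpolation=cv2.INTER_CUBIC))
E
```

```text
clock: 1.98
position: [0.6286, -0.182, 0.2]
orientation: [-2.901, -1.206, 0.0]
ft_force: [0.1, -0.0, 0.8]
width: 0.0857
grasp_force: 0.0
xyz [-0.027  0.046  0.2  ] w [-0.    -0.     0.002]
clock 1.975
position [0.6286, -0.182, 0.2]
ft_force [0.1474, -0.002, 0.774]
width 0.0857
grasp_force 0.0
joints [-0.3639, 0.1599, 1.6774, 0.0002, 1.3047, 0.419]
```

View pics/p2.png

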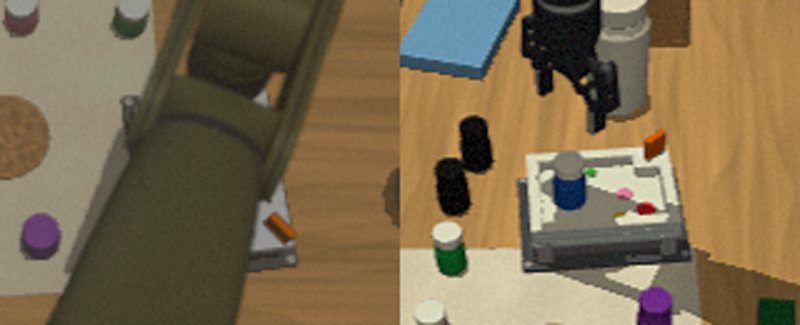

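The side view shows the open gripper above the blue jar, whose cap centre is at full-image px (237.6,134). The tab, at crop (655,145), is clear of it. I'll check that against the estimate, then go down.

```bash
python3 -c "
from h import *
S=pickle.load(open('cam0.pkl','rb'))['side']
print(ray(S,np.array([237.6,134]),.117),proj(S,[.632,-.195,.117]))"
python3 -m crank '[{"x":-0.027,"y":0.046,"z":0,"wx":0,"wy":0,"wz":0},{"x":-0.027,"y":0.046,"z":0.05,"wx":0,"wy":0,"wz":0},{"x":-0.027,"y":0.046,"z":0.1,"wx":0,"wy":0,"wz":0},{"x":-0.027,"y":0.046,"z":0.15,"wx":0,"wy":0,"wz":0},{"x":-0.027,"y":0.046,"z":0.2,"wx":0,"wy":0,"wz":0}]' 1; python3 plan.py .632 -.195 .079 .785
```

```text
[ 0.63213466 -0.19293181] [[237.6902513  133.54497331]]
clock: 2.7
position: [0.6313, -0.1922, 0.1496]
orientation: [-2.899, -1.21, 0.001]
ft_force: [0.8, -0.3, -0.5]
width: 0.0851
grasp_force: 0.0
xyz [-0.006  0.01   0.282] w [-0.     0.     0.004]
clock 2.7
position [0.6313, -0.1922, 0.1496]
ft_force [0.845, -0.3288, -0.4592]
width 0.0851
grasp_force 0.0
joints [-0.3769, 0.2131, 1.7046, 0.0, 1.2245, 0.4032]
```

Position agrees within 2 mm. Descend, then grip.

```bash
python3 -m crank '[{"x":-0.005,"y":0.005,"z":0.06,"wx":0,"wy":0,"wz":0},{"x":-0.005,"y":0.005,"z":0.12,"wx":0,"wy":0,"wz":0},{"x":-0.005,"y":0.005,"z":0.18,"wx":0,"wy":0,"wz":0},{"x":-0.005,"y":0.005,"z":0.24,"wx":0,"wy":0,"wz":0},{"x":-0.005,"y":0.005,"z":0.28,"wx":0,"wy":0,"wz":0}]' 1; python3 -m crank '[{"x":0,"y":0,"z":0,"wx":0,"wy":0,"wz":0},{"x":0,"y":0,"z":0,"wx":0,"wy":0,"wz":0},{"x":0,"y":0,"z":0,"wx":0,"wy":0,"wz":0},{"x":0,"y":0,"z":0,"wx":0,"wy":0,"wz":0},{"x":0,"y":0,"z":0,"wx":0,"wy":0,"wz":0}]' 0 30;python3 -m crank '[{"x":0,"y":0,"z":0,"wx":0,"wy":0,"wz":0},{"x":0,"y":0,"z":0,"wx":0,"wy":0,"wz":0},{"x":0,"y":0,"z":0,"wx":0,"wy":0,"wz":0},{"x":0,"y":0,"z":0,"wx":0,"wy":0,"wz":0},{"x":0,"y":0,"z":0,"wx":0,"wy":0,"wz":0}]' 0 30
```

```text
clock: 3.32
position: [0.6312, -0.1946, 0.0792]
orientation: [-2.899, -1.208, 0.001]
ft_force: [0.3, 0.1, 0.1]
width: 0.0851
grasp_force: 0.0
clock: 3.95
position: [0.6323, -0.195, 0.0819]
orientation: [2.898, 1.208, 0.002]
ft_force: [0.1, 0.5, 3.5]
width: 0.0422
grasp_force: 30.9
clock: 4.58
position: [0.6323, -0.195, 0.0819]
orientation: [2.899, 1.208, 0.002]
ft_force: [0.5, -0.5, 5.7]
width: 0.0423
grasp_force: 31.0
```

```bash
python3 -m crank '[{"x":0,"y":0,"z":-0.06,"wx":0,"wy":0,"wz":0},{"x":0,"y":0,"z":-0.14,"wx":0,"wy":0,"wz":0},{"x":0,"y":0,"z":-0.22,"wx":0,"wy":0,"wz":0},{"x":0,"y":0,"z":-0.3,"wx":0,"wy":0,"wz":0},{"x":0,"y":0,"z":-0.36,"wx":0,"wy":0,"wz":0}]' 0 30; python3 plan.py .642 .026 .15 .785
python3 - <<'E'
from bench import robot
import cv2,numpy as np
a=robot.read_camera("side")["frame"][60:200,150:310]
cv2.imwrite("pics/p3.png",cv2.resize(a,None,fx=3.5,fy=3.5,interpolation=cv2.INTER_CUBIC))
E
```

```text
clock: 5.2
position: [0.6321, -0.1949, 0.1729]
orientation: [2.898, 1.208, 0.002]
ft_force: [-0.4, 0.2, -1.5]
width: 0.0427
grasp_force: 30.7
xyz [ 0.655 -0.594  0.091] w [ 0.001 -0.     0.003]
clock 5.2
position [0.6321, -0.1949, 0.1729]
ft_force [-0.3626, 0.1522, -1.5103]
width 0.0427
grasp_force 30.654
joints [-0.3802, 0.1945, 1.6849, -0.0, 1.2602, 0.4007]
```

View pics/p3.png

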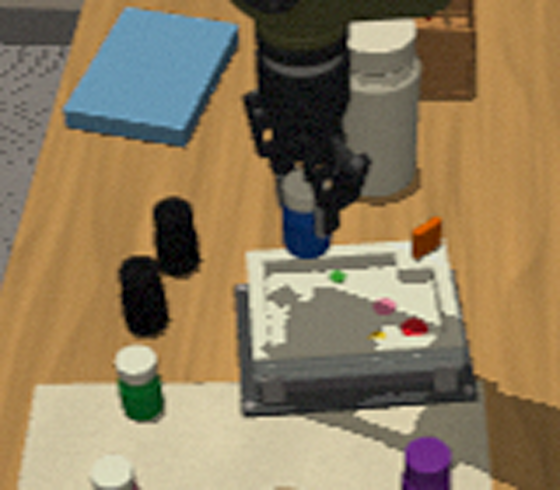

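The jar is held upright, crop (305,215), above the empty tray. Carry it to the coaster.

```bash
python3 -m crank '[{"x":0.1,"y":-0.1,"z":0,"wx":0,"wy":0,"wz":0},{"x":0.24,"y":-0.22,"z":0,"wx":0,"wy":0,"wz":0},{"x":0.4,"y":-0.36,"z":0,"wx":0,"wy":0,"wz":0},{"x":0.56,"y":-0.5,"z":0,"wx":0,"wy":0,"wz":0},{"x":0.65,"y":-0.59,"z":0,"wx":0,"wy":0,"wz":0}]'; python3 -m crank '[{"x":0,"y":0,"z":0.06,"wx":0,"wy":0,"wz":0},{"x":0,"y":0,"z":0.14,"wx":0,"wy":0,"wz":0},{"x":0,"y":0,"z":0.22,"wx":0,"wy":0,"wz":0},{"x":0,"y":0,"z":0.3,"wx":0,"wy":0,"wz":0},{"x":0,"y":0,"z":0.36,"wx":0,"wy":0,"wz":0}]';  python3 plan.py .642 .026 .041 .785
```

```text
clock: 5.88
position: [0.6409, 0.027, 0.1705]
orientation: [-2.898, -1.211, 0.001]
ft_force: [-0.8, -0.7, -0.7]
width: 0.0423
grasp_force: 30.7
clock: 6.5
position: [0.6404, 0.0239, 0.0784]
orientation: [-2.899, -1.207, 0.003]
ft_force: [0.2, 0.1, -1.0]
width: 0.0424
grasp_force: 30.7
xyz [ 0.011 -0.001  0.149] w [-0.001  0.001  0.002]
clock 6.5
position [0.6404, 0.0239, 0.0784]
ft_force [0.2382, 0.0814, -0.9558]
width 0.0424
grasp_force 30.6775
joints [-0.0464, 0.25, 1.7912, -0.0, 1.1026, 0.7355]
```

```bash
python3 -m crank '[{"x":0.01,"y":0,"z":0.04,"wx":0,"wy":0,"wz":0},{"x":0.01,"y":0,"z":0.08,"wx":0,"wy":0,"wz":0},{"x":0.01,"y":0,"z":0.11,"wx":0,"wy":0,"wz":0},{"x":0.01,"y":0,"z":0.13,"wx":0,"wy":0,"wz":0},{"x":0.01,"y":0,"z":0.145,"wx":0,"wy":0,"wz":0}]'; python3 -m crank '[{"x":0,"y":0,"z":0.002,"wx":0,"wy":0,"wz":0},{"x":0,"y":0,"z":0.004,"wx":0,"wy":0,"wz":0},{"x":0,"y":0,"z":0.006,"wx":0,"wy":0,"wz":0},{"x":0,"y":0,"z":0.008,"wx":0,"wy":0,"wz":0},{"x":0,"y":0,"z":0.01,"wx":0,"wy":0,"wz":0}]'
```

```text
clock: 7.12
position: [0.6431, 0.0263, 0.0444]
orientation: [2.9, 1.209, 0.001]
ft_force: [0.3, -0.2, -0.8]
width: 0.0424
grasp_force: 30.7
clock: 7.75
position: [0.643, 0.0263, 0.0419]
orientation: [2.9, 1.209, 0.0]
ft_force: [-1.0, -0.1, -0.8]
width: 0.0424
grasp_force: 30.7
```

```bash
python3 -m crank '[{"x":0,"y":0,"z":0.003,"wx":0,"wy":0,"wz":0},{"x":0,"y":0,"z":0.006,"wx":0,"wy":0,"wz":0},{"x":0,"y":0,"z":0.008,"wx":0,"wy":0,"wz":0},{"x":0,"y":0,"z":0.01,"wx":0,"wy":0,"wz":0},{"x":0,"y":0,"z":0.012,"wx":0,"wy":0,"wz":0}]'
```

```text
clock: 8.38
position: [0.643, 0.0264, 0.0399]
orientation: [-2.9, -1.209, 0.0]
ft_force: [-4.2, -0.3, 6.6]
width: 0.0423
grasp_force: 31.4
```

Contact with the coaster. Release and retreat.

```bash
python3 -m crank '[{"x":0,"y":0,"z":0,"wx":0,"wy":0,"wz":0},{"x":0,"y":0,"z":0,"wx":0,"wy":0,"wz":0},{"x":0,"y":0,"z":0,"wx":0,"wy":0,"wz":0},{"x":0,"y":0,"z":0,"wx":0,"wy":0,"wz":0},{"x":0,"y":0,"z":0,"wx":0,"wy":0,"wz":0}]' 1; python3 -m crank '[{"x":0,"y":0,"z":-0.06,"wx":0,"wy":0,"wz":0},{"x":0,"y":0,"z":-0.16,"wx":0,"wy":0,"wz":0},{"x":0,"y":0,"z":-0.3,"wx":0,"wy":0,"wz":0},{"x":0,"y":0,"z":-0.45,"wx":0,"wy":0,"wz":0},{"x":0,"y":0,"z":-0.6,"wx":0,"wy":0,"wz":0}]'; python3 plan.py .5235 -.27 .19 .785
```

```text
clock: 9.0
position: [0.6429, 0.0263, 0.0388]
orientation: [-2.9, -1.209, 0.0]
ft_force: [0.6, -0.3, 0.5]
width: 0.0856
grasp_force: 0.0
clock: 9.62
position: [0.6431, 0.0263, 0.1915]
orientation: [2.899, 1.208, 0.002]
ft_force: [0.3, -0.0, 0.4]
width: 0.0856
grasp_force: 0.0
xyz [-1.179  0.495  0.005] w [ 0.001 -0.001  0.003]
clock 9.625
position [0.6431, 0.0263, 0.1915]
ft_force [0.3435, -0.0158, 0.4445]
width 0.0856
grasp_force 0.0
joints [-0.0425, 0.1423, 1.7117, -0.0, 1.2862, 0.7385]
```

Run:
```python
from bench import robot
import cv2,numpy as np,pickle
d={n:robot.read_camera(n) for n in("side","top")};pickle.dump(d,open("cam1.pkl","wb"))
a=d["top"]["frame"][165:265,282:362];b=d["side"]["frame"][112:232,205:300]
z=lambda i,f:cv2.resize(i,None,fx=f,fy=f,interpolation=cv2.INTER_CUBIC)
a=z(a,5);b=z(b,4);o=np.zeros((500,780,3),np.uint8);o[:500,:400]=a;o[:480,400:780]=b;cv2.imwrite("pics/p4.png",o)
```

```text
(no output)
```

View pics/p4.png

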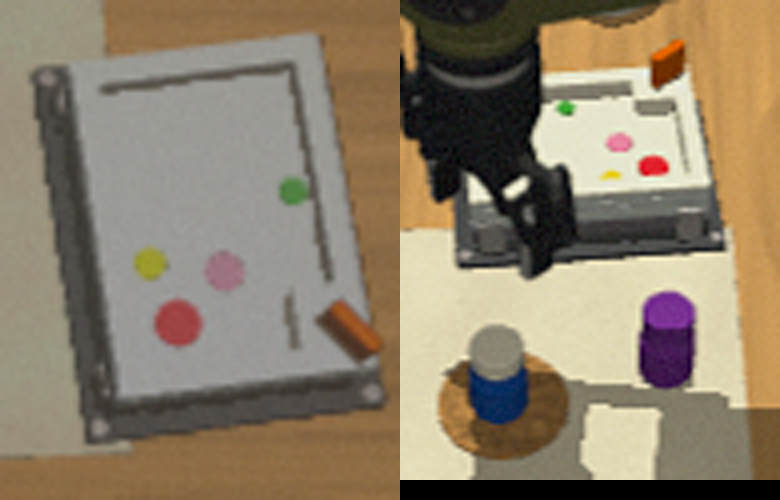

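The jar stands on the coaster: crop (497,400) against a coaster centre of about (503,405). In the top view the tab shows a bright top face and a darker side face, so I'll fit its box model to both masks.

```bash
cat > tab.py <<'E'
from h import *
from scipy.optimize import minimize
d=pickle.load(open("cam1.pkl","rb"));U=8
boxes={"top":(340,218,366,242),"side":(260,116,282,137)}
M={}
for n,(x0,y0,x1,y1) in boxes.items():
    f=cv2.resize(d[n]["frame"][y0:y1,x0:x1],None,fx=U,fy=U,interpolation=cv2.INTER_CUBIC)
    h=cv2.cvtColor(f,cv2.COLOR_BGR2HSV).astype(int);b,g,r=[f[:,:,i].astype(int) for i in range(3)]
    m=((h[:,:,0]<16)&(h[:,:,1]>175)&(r>50)).astype(np.uint8)
    k,l,st,_=cv2.connectedComponentsWithStats(m);m=(l==1+st[1:,4].argmax()).astype(np.uint8);M[n]=m;print(n,m.sum()/U/U,cv2.boundingRect(m))
def model(n,p):
    c,s=np.cos(p[2]),np.sin(p[2]);P=[[p[0]+c*a-s*b,p[1]+s*a+c*b,z] for a in(-.017,.017) for b in(-.005,.005) for z in(p[3]-.030,p[3])]
    x0,y0,_,_=boxes[n];q=(proj(d[n],P)+.5-[x0,y0])*U
    m=np.zeros_like(M[n]);cv2.fillConvexPoly(m,cv2.convexHull(q.round().astype(np.int32)),1);return m
def cost(p): return -sum((model(n,p)&M[n]).sum()/(model(n,p)|M[n]).sum() for n in M)
for fz in(0,1):
    best=min((minimize(lambda v:cost([v[0],v[1],v[2],v[3] if fz else .096]),[.5235+dx,-.27+dy,.785,.096],method="Nelder-Mead",options=dict(initial_simplex=np.array([.5235+dx,-.27+dy,.785,.096])+np.vstack([np.zeros(4),np.diag([.006,.006,.1,.006])]))) for dx in(-.004,.004) for dy in(-.004,.004)),key=lambda r:r.fun)
    print(best.x,best.fun,[ (model(n,best.x)&M[n]).sum()/(model(n,best.x)|M[n]).sum() for n in M])
E
python3 tab.py
```

```text
top 31.96875 (68, 62, 79, 77)
side 70.9375 (60, 46, 71, 96)
[ 0.52645631 -0.26973161  0.89870901  0.10885138] -1.2179313467171364 [np.float64(0.3534899792674499), np.float64(0.4949863263445761)]
[ 0.52662195 -0.27383677  0.94273899  0.09135563] -1.227252298396723 [np.float64(0.3656182987848463), np.float64(0.8616339996118766)]
```

Run:
```python
import cv2,pickle,numpy as np
f=pickle.load(open("cam1.pkl","rb"))["top"]["frame"][222:238,343:361]
h=cv2.cvtColor(f,cv2.COLOR_BGR2HSV)
for r in range(16): print(222+r,*["%d/%d/%d"%tuple(v) for v in h[r]])
```

```text
222 30/3/155 23/7/154 23/7/155 30/5/150 20/10/149 23/7/153 30/7/152 30/5/154 10/5/153 15/7/155 30/9/148 13/18/125 17/115/111 16/125/139 16/127/141 15/125/137 16/130/141 16/132/139
223 18/8/157 23/7/152 38/7/155 23/7/154 30/7/154 30/5/154 30/7/151 30/5/153 20/5/151 18/8/153 25/10/153 11/15/137 16/106/113 15/130/141 17/126/142 16/126/142 16/131/140 17/133/136
224 20/5/156 30/8/154 20/5/155 38/7/155 30/7/154 20/10/155 15/7/148 18/9/135 15/10/156 23/7/154 10/10/157 20/16/142 15/84/119 17/127/139 16/128/140 16/131/138 16/130/137 17/131/136
225 30/5/155 18/8/154 30/7/153 30/5/152 24/8/151 10/42/134 8/133/144 9/123/143 15/34/137 24/8/158 15/3/152 25/11/145 18/45/124 16/125/137 15/128/135 15/124/138 15/130/135 16/129/138
226 30/5/156 20/5/156 38/7/156 20/5/148 9/37/131 9/145/134 13/202/154 12/195/152 9/136/141 14/38/135 10/5/156 30/9/145 14/43/125 16/128/139 16/129/138 16/130/135 16/131/136 16/130/139
227 30/3/156 23/7/151 26/12/150 16/30/127 10/96/88 10/170/117 12/203/148 13/195/156 12/199/154 10/138/142 12/34/137 23/7/149 14/29/131 17/125/126 17/134/139 16/124/144 17/130/141 16/133/138
228
[... 1136 characters left out ...]
156 30/5/155 20/5/154 0/7/155 150/2/155 30/2/152 30/13/137 17/58/101 13/104/86 10/126/77 9/129/77 11/140/82 10/166/117 13/202/149 12/189/139 15/142/115 15/130/133 16/128/132
235 23/7/155 20/5/154 24/8/154 18/8/156 0/3/154 20/5/154 8/7/154 19/15/139 16/56/100 13/99/85 11/123/77 9/123/77 13/149/82 12/153/95 13/136/109 16/133/127 16/128/131 16/137/130
236 0/3/156 30/5/154 45/3/156 0/2/154 165/3/157 60/2/153 30/5/155 30/5/153 23/17/137 14/54/99 15/103/82 11/119/77 11/72/95 14/27/125 14/42/122 15/125/131 16/130/129 15/129/130
237 10/5/150 30/3/153 24/8/154 0/2/152 0/0/154 30/3/153 0/5/155 30/7/154 38/7/152 15/15/137 15/53/106 12/38/114 17/12/146 18/9/144 14/40/128 17/136/129 16/131/130 17/130/131
```

```bash
python3 - <<'E'
from h import *
d=pickle.load(open("cam1.pkl","rb"));T,S=d["top"],d["side"]
print(ray(T,np.array([353,229.8]),.096),ray(T,np.array([353.1,230.]),.096))
e=ray(T,np.array([349,225.8]),.096)-ray(T,np.array([356.6,233.6]),.096);print(np.arctan2(e[1],e[0]))
# rounded side view: whole-tab centroid 271.5,127.26 at mid height of visible plate
print(ray(S,np.array([271.5,127.26]),.080),ray(S,np.array([271.5,127.26]),.076),proj(S,[[.523,-.271,.08]]))
# tray long edges in top crop (x/5+282,y/5+165), rim top z=.064
c=[ray(T,np.array(p)/5+[282,165],.064) for p in((67,66),(319,35),(113,402))]
print(c,np.arctan2(*(c[0]-c[2])[::-1]),np.arctan2(*(c[0]-c[1])[::-1])-np.pi/2)
E
python3 plan.py .5235 -.271 .19 .775
```

```text
[ 0.52588821 -0.27182021] [ 0.52535868 -0.27206824]
0.7594305689123075
[ 0.52611806 -0.26954724] [ 0.5260591  -0.27391553] [[272.45099217 126.99262239]]
[array([ 0.67390993, -0.12260261]), array([ 0.69464869, -0.26297406]), array([ 0.48667921, -0.14726773])] 0.13098226573017255 0.14668094349114114
xyz [-1.19   0.488  0.021] w [ 0.006 -0.005  0.01 ]
clock 9.725
position [0.6463, 0.0263, 0.1967]
ft_force [-0.048, -0.4404, 0.5166]
width 0.0853
grasp_force 0.0
joints [-0.0424, 0.1392, 1.7062, 0.0, 1.2843, 0.7385]
```

```bash
python3 -m crank '[{"x":-0.18,"y":0.08,"z":0,"wx":0,"wy":0,"wz":0},{"x":-0.36,"y":0.16,"z":0,"wx":0,"wy":0,"wz":0},{"x":-0.56,"y":0.24,"z":0,"wx":0,"wy":0,"wz":0},{"x":-0.78,"y":0.33,"z":0,"wx":0,"wy":0,"wz":0},{"x":-1,"y":0.42,"z":0,"wx":0,"wy":0,"wz":0}]'; python3 plan.py .5245 -.271 .15 .77
```

```text
clock: 10.35
position: [0.5405, -0.2265, 0.1889]
orientation: [2.899, 1.209, 0.0]
ft_force: [1.0, 0.2, 0.3]
width: 0.0856
grasp_force: 0.0
xyz [-0.171  0.08   0.156] w [ 0.    -0.     0.013]
clock 10.35
position [0.5405, -0.2265, 0.1889]
ft_force [0.957, 0.1611, 0.322]
width 0.0856
grasp_force 0.0
joints [-0.4885, 0.0206, 1.8456, -0.0001, 1.2752, 0.2921]
```

```bash
python3 -m crank '[{"x":-0.06,"y":0.03,"z":0.03,"wx":0,"wy":0,"wz":0.005},{"x":-0.12,"y":0.06,"z":0.06,"wx":0,"wy":0,"wz":0.01},{"x":-0.171,"y":0.08,"z":0.1,"wx":0,"wy":0,"wz":0.013},{"x":-0.171,"y":0.08,"z":0.13,"wx":0,"wy":0,"wz":0.013},{"x":-0.171,"y":0.08,"z":0.156,"wx":0,"wy":0,"wz":0.013}]';python3 -m crank '[{"x":0,"y":0,"z":0,"wx":0,"wy":0,"wz":0},{"x":0,"y":0,"z":0,"wx":0,"wy":0,"wz":0},{"x":0,"y":0,"z":0,"wx":0,"wy":0,"wz":0},{"x":0,"y":0,"z":0,"wx":0,"wy":0,"wz":0},{"x":0,"y":0,"z":0,"wx":0,"wy":0,"wz":0}]'; python3 plan.py .5245 -.271 .078 .77
```

```text
clock: 10.98
position: [0.5258, -0.2688, 0.149]
orientation: [-2.911, -1.18, 0.0]
ft_force: [0.5, -0.8, -0.6]
width: 0.0854
grasp_force: 0.0
clock: 11.6
position: [0.5258, -0.2696, 0.1501]
orientation: [2.912, 1.179, 0.0]
ft_force: [-0.2, 0.1, -0.7]
width: 0.0855
grasp_force: 0.0
xyz [-0.007  0.     0.289] w [ 0. -0. -0.]
clock 11.6
position [0.5258, -0.2696, 0.1501]
ft_force [-0.1628, 0.0511, -0.6775]
width 0.0855
grasp_force 0.0
joints [-0.5647, 0.0665, 1.8666, -0.0, 1.2081, 0.2366]
```

```bash
python3 -m crank '[{"x":-0.007,"y":0,"z":0.06,"wx":0,"wy":0,"wz":0},{"x":-0.007,"y":0,"z":0.13,"wx":0,"wy":0,"wz":0},{"x":-0.007,"y":0,"z":0.2,"wx":0,"wy":0,"wz":0},{"x":-0.007,"y":0,"z":0.25,"wx":0,"wy":0,"wz":0},{"x":-0.007,"y":0,"z":0.285,"wx":0,"wy":0,"wz":0}]' - 20;python3 -m crank '[{"x":0,"y":0,"z":0,"wx":0,"wy":0,"wz":0},{"x":0,"y":0,"z":0,"wx":0,"wy":0,"wz":0},{"x":0,"y":0,"z":0,"wx":0,"wy":0,"wz":0},{"x":0,"y":0,"z":0,"wx":0,"wy":0,"wz":0},{"x":0,"y":0,"z":0,"wx":0,"wy":0,"wz":0}]' 0 20;python3 -m crank '[{"x":0,"y":0,"z":0,"wx":0,"wy":0,"wz":0},{"x":0,"y":0,"z":0,"wx":0,"wy":0,"wz":0},{"x":0,"y":0,"z":0,"wx":0,"wy":0,"wz":0},{"x":0,"y":0,"z":0,"wx":0,"wy":0,"wz":0},{"x":0,"y":0,"z":0,"wx":0,"wy":0,"wz":0}]' 0 80; python3 plan.py .5245 -.271 .078 .77
```

```text
clock: 12.22
position: [0.524, -0.2706, 0.0772]
orientation: [-2.911, -1.179, 0.001]
ft_force: [-0.8, 0.1, -1.2]
width: 0.0851
grasp_force: 0.0
clock: 12.85
position: [0.5254, -0.2715, 0.0795]
orientation: [2.909, 1.179, 0.003]
ft_force: [3.7, -1.9, 0.5]
width: 0.0093
grasp_force: 24.0
clock: 13.48
position: [0.5254, -0.2715, 0.0796]
orientation: [2.909, 1.179, 0.002]
ft_force: [3.7, -2.7, 1.0]
width: 0.0081
grasp_force: 79.1
xyz [-0.001 -0.004  0.006] w [ 0.002 -0.    -0.   ]
clock 13.475
position [0.5254, -0.2715, 0.0796]
ft_force [3.7415, -2.6708, 1.0079]
width 0.0081
grasp_force 79.1377
joints [-0.5677, 0.1459, 1.9106, -0.0002, 1.0822, 0.2335]
```

Run:
```python
from bench import robot
import cv2,numpy as np
a=robot.read_camera("side")["frame"][80:180,200:320]
cv2.imwrite("pics/p5.png",cv2.resize(a,None,fx=5,fy=5,interpolation=cv2.INTER_CUBIC))
```

```text
(no output)
```

View pics/p5.png

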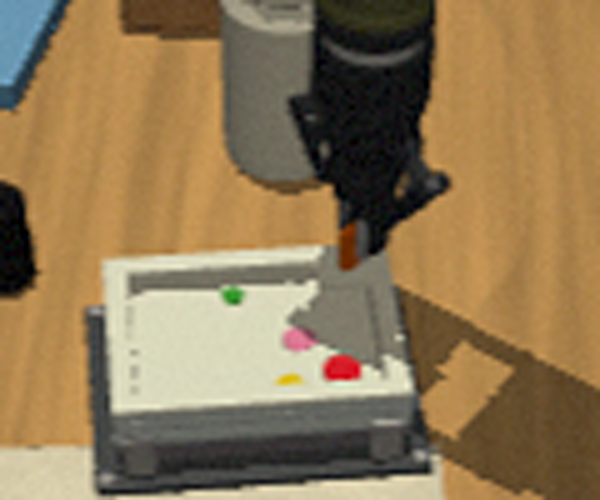

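The fingers hold the tab just above the rim. Begin the peel about the far corner: lean with −wy and raise −z, from L = 212 mm and h = 20 mm.

```bash
python3 -m crank '[{"x":0.001,"y":0,"z":-0.016,"wx":0,"wy":-0.013,"wz":0},{"x":0.003,"y":0,"z":-0.033,"wx":0,"wy":-0.025,"wz":0},{"x":0.006,"y":0,"z":-0.05,"wx":0,"wy":-0.038,"wz":0},{"x":0.009,"y":0,"z":-0.067,"wx":0,"wy":-0.051,"wz":0},{"x":0.012,"y":0,"z":-0.084,"wx":0,"wy":-0.064,"wz":0}]' 0 110; python3 plan.py .5254 -.2715 .0796 .77
```

```text
clock: 14.15
position: [0.527, -0.2693, 0.1001]
orientation: [2.871, 1.164, -0.146]
ft_force: [4.3, -4.8, -5.9]
width: 0.0081
grasp_force: 107.9
xyz [-0.002  0.002  0.083] w [0.001 0.065 0.   ]
clock 14.15
position [0.527, -0.2693, 0.1001]
ft_force [4.3337, -4.7521, -5.9396]
width 0.0081
grasp_force 107.8505
joints [-0.5185, 0.1433, 1.8774, -0.1082, 1.1496, 0.3278]
```

```bash
python3 -m crank '[{"x":0.003,"y":0,"z":-0.024,"wx":0,"wy":-0.018,"wz":0},{"x":0.006,"y":0,"z":-0.048,"wx":0,"wy":-0.036,"wz":0},{"x":0.01,"y":0,"z":-0.072,"wx":0,"wy":-0.054,"wz":0},{"x":0.014,"y":0,"z":-0.096,"wx":0,"wy":-0.072,"wz":0},{"x":0.019,"y":0,"z":-0.118,"wx":0,"wy":-0.089,"wz":0}]'; python3 -m crank '[{"x":0,"y":0,"z":0,"wx":0,"wy":0,"wz":0},{"x":0,"y":0,"z":0,"wx":0,"wy":0,"wz":0},{"x":0,"y":0,"z":0,"wx":0,"wy":0,"wz":0},{"x":0,"y":0,"z":0,"wx":0,"wy":0,"wz":0},{"x":0,"y":0,"z":0,"wx":0,"wy":0,"wz":0}]'; python3 plan.py .5254 -.2715 .0796 .77
python3 - <<'E'
from bench import robot
import cv2,numpy as np
a=robot.read_camera("side")["frame"][80:180,200:320]
cv2.imwrite("pics/p6.png",cv2.resize(a,None,fx=5,fy=5,interpolation=cv2.INTER_CUBIC))
E
```

```text
clock: 14.78
position: [0.5321, -0.2636, 0.1293]
orientation: [2.81, 1.137, -0.342]
ft_force: [-0.2, -4.5, 0.6]
width: 0.008
grasp_force: 108.9
clock: 15.4
position: [0.5322, -0.2637, 0.129]
orientation: [2.81, 1.137, -0.34]
ft_force: [1.1, -5.4, 2.2]
width: 0.0077
grasp_force: 108.9
xyz [0.007 0.003 0.202] w [ 0.     0.153 -0.001]
clock 15.4
position [0.5322, -0.2637, 0.129]
ft_force [1.0806, -5.3537, 2.2288]
width 0.0077
grasp_force 108.8546
joints [-0.4493, 0.1541, 1.8233, -0.238, 1.2565, 0.4369]
```

View pics/p6.png

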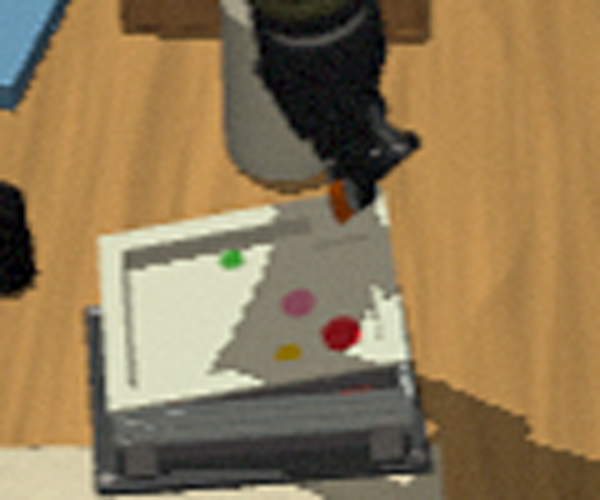

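The tab corner is up about 49 mm (crop (345,200)) and the far corner, crop (110,405), is still on the stack. Now lift straight up in world axes, keeping the lean.

```bash
python3 -m crank '[{"x":-0.01,"y":0,"z":-0.039,"wx":0,"wy":0,"wz":0},{"x":-0.019,"y":0,"z":-0.078,"wx":0,"wy":0,"wz":0},{"x":-0.029,"y":0,"z":-0.117,"wx":0,"wy":0,"wz":0},{"x":-0.038,"y":0,"z":-0.155,"wx":0,"wy":0,"wz":0},{"x":-0.048,"y":0,"z":-0.194,"wx":0,"wy":0,"wz":0}]'; python3 -m crank '[{"x":-0.015,"y":0,"z":-0.06,"wx":0,"wy":0,"wz":0},{"x":-0.03,"y":0,"z":-0.12,"wx":0,"wy":0,"wz":0},{"x":-0.045,"y":0,"z":-0.18,"wx":0,"wy":0,"wz":0},{"x":-0.06,"y":0,"z":-0.24,"wx":0,"wy":0,"wz":0},{"x":-0.07,"y":0,"z":-0.29,"wx":0,"wy":0,"wz":0}]'; python3 plan.py .53 -.265 .23 .77
```

```text
clock: 16.08
position: [0.532, -0.2632, 0.1793]
orientation: [2.811, 1.139, -0.339]
ft_force: [-0.3, 0.9, -1.1]
width: 0.0078
grasp_force: 108.4
clock: 16.7
position: [0.5323, -0.2634, 0.2545]
orientation: [2.811, 1.138, -0.339]
ft_force: [-0.4, -0.1, -0.9]
width: 0.0078
grasp_force: 108.4
xyz [ 0.012 -0.002  0.098] w [ 0.     0.153 -0.   ]
clock 16.7
position [0.5323, -0.2634, 0.2545]
ft_force [-0.4051, -0.0752, -0.9477]
width 0.0078
grasp_force 108.4202
joints [-0.4491, 0.0497, 1.7167, -0.2267, 1.4616, 0.3871]
```

```bash
python3 -m crank '[{"x":0,"y":0,"z":0,"wx":0,"wy":0.03,"wz":0},{"x":0,"y":0,"z":0,"wx":0,"wy":0.06,"wz":0},{"x":0,"y":0,"z":0,"wx":0,"wy":0.09,"wz":0},{"x":0,"y":0,"z":0,"wx":0,"wy":0.12,"wz":0},{"x":0,"y":0,"z":0,"wx":0,"wy":0.153,"wz":0}]';python3 -m crank '[{"x":0,"y":0,"z":0,"wx":0,"wy":0,"wz":0},{"x":0,"y":0,"z":0,"wx":0,"wy":0,"wz":0},{"x":0,"y":0,"z":0,"wx":0,"wy":0,"wz":0},{"x":0,"y":0,"z":0,"wx":0,"wy":0,"wz":0},{"x":0,"y":0,"z":0,"wx":0,"wy":0,"wz":0}]'; python3 plan.py .479 .150 .22 .77
python3 - <<'E'
from bench import robot
import cv2,numpy as np
a=robot.read_camera("side")["frame"][40:230,150:330]
cv2.imwrite("pics/p7.png",cv2.resize(a,None,fx=3,fy=3,interpolation=cv2.INTER_CUBIC))
E
```

```text
clock: 17.32
position: [0.5322, -0.2632, 0.2534]
orientation: [-2.911, -1.179, -0.002]
ft_force: [0.3, 0.3, -1.8]
width: 0.008
grasp_force: 108.4
clock: 17.95
position: [0.5323, -0.2631, 0.253]
orientation: [-2.912, -1.179, 0.0]
ft_force: [1.2, -0.2, 0.1]
width: 0.0078
grasp_force: 108.4
xyz [ 0.997 -1.335  0.132] w [-0.  0. -0.]
clock 17.95
position [0.5323, -0.2631, 0.253]
ft_force [1.1556, -0.1626, 0.0947]
width 0.0078
grasp_force 108.3992
joints [-0.5495, -0.0073, 1.7641, -0.0001, 1.3849, 0.2516]
```

View pics/p7.png

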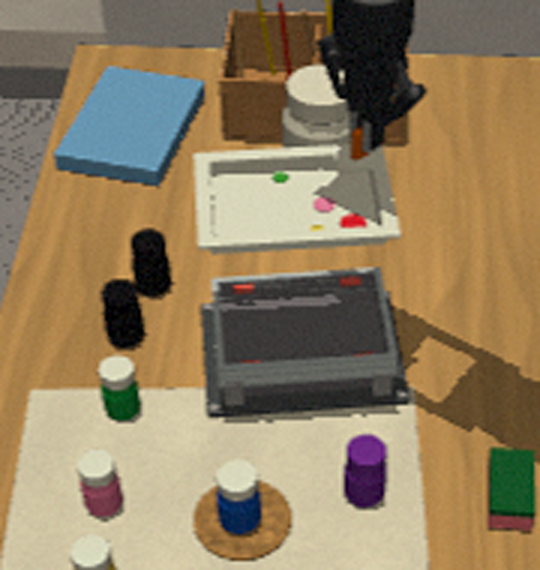

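The tray is free and looks level, crop (295,200), with the jar still on the coaster at (238,510). Carry it to the sheet smoothly.

```bash
python3 -m crank '[{"x":0.03,"y":-0.04,"z":0,"wx":0,"wy":0,"wz":0},{"x":0.09,"y":-0.12,"z":0,"wx":0,"wy":0,"wz":0},{"x":0.16,"y":-0.21,"z":0,"wx":0,"wy":0,"wz":0},{"x":0.23,"y":-0.31,"z":0,"wx":0,"wy":0,"wz":0},{"x":0.3,"y":-0.4,"z":0,"wx":0,"wy":0,"wz":0}]';python3 -m crank '[{"x":0.07,"y":-0.1,"z":0,"wx":0,"wy":0,"wz":0},{"x":0.14,"y":-0.19,"z":0,"wx":0,"wy":0,"wz":0},{"x":0.22,"y":-0.29,"z":0,"wx":0,"wy":0,"wz":0},{"x":0.29,"y":-0.39,"z":0,"wx":0,"wy":0,"wz":0},{"x":0.36,"y":-0.48,"z":0,"wx":0,"wy":0,"wz":0}]'; python3 plan.py .479 .150 .22 .77
```

```text
clock: 18.62
position: [0.5158, -0.1367, 0.2531]
orientation: [-2.911, -1.18, -0.0]
ft_force: [-0.6, 0.2, -1.2]
width: 0.008
grasp_force: 108.4
clock: 19.25
position: [0.4965, 0.0119, 0.2531]
orientation: [-2.911, -1.181, -0.0]
ft_force: [-0.5, -0.0, -1.8]
width: 0.0079
grasp_force: 108.4
xyz [ 0.335 -0.445  0.133] w [-0. -0.  0.]
clock 19.25
position [0.4965, 0.0119, 0.2531]
ft_force [-0.4588, -0.0458, -1.8267]
width 0.0079
grasp_force 108.4041
joints [-0.0844, -0.232, 1.9684, 0.0005, 1.4052, 0.7157]
```

```bash
python3 -m crank '[{"x":0.07,"y":-0.1,"z":0.02,"wx":0,"wy":0,"wz":0},{"x":0.15,"y":-0.2,"z":0.05,"wx":0,"wy":0,"wz":0},{"x":0.22,"y":-0.3,"z":0.08,"wx":0,"wy":0,"wz":0},{"x":0.28,"y":-0.38,"z":0.11,"wx":0,"wy":0,"wz":0},{"x":0.325,"y":-0.43,"z":0.133,"wx":0,"wy":0,"wz":0}]';python3 -m crank '[{"x":0,"y":0,"z":0,"wx":0,"wy":0,"wz":0},{"x":0,"y":0,"z":0,"wx":0,"wy":0,"wz":0},{"x":0,"y":0,"z":0,"wx":0,"wy":0,"wz":0},{"x":0,"y":0,"z":0,"wx":0,"wy":0,"wz":0},{"x":0,"y":0,"z":0,"wx":0,"wy":0,"wz":0}]'; python3 plan.py .479 .150 .22 .77
python3 - <<'E'
from bench import robot
import cv2,numpy as np,pickle
d={n:robot.read_camera(n) for n in("side","top")};pickle.dump(d,open("cam2.pkl","wb"))
a=d["side"]["frame"][120:340,130:350];b=d["top"]["frame"][100:320,100:320]
cv2.imwrite("pics/p8.png",cv2.resize(np.hstack([a,b]),None,fx=1.8,fy=1.8,interpolation=cv2.INTER_CUBIC))
E
```

```text
clock: 19.88
position: [0.4799, 0.1452, 0.2195]
orientation: [-2.911, -1.182, 0.0]
ft_force: [0.2, 0.4, -0.4]
width: 0.008
grasp_force: 108.4
clock: 20.5
position: [0.4814, 0.1429, 0.22]
orientation: [2.912, 1.178, 0.0]
ft_force: [-0.9, 0.4, -1.6]
width: 0.0078
grasp_force: 108.4
xyz [ 0.013 -0.027 -0.   ] w [ 0.    -0.    -0.001]
clock 20.5
position [0.4814, 0.1429, 0.22]
ft_force [-0.8782, 0.3502, -1.5946]
width 0.0078
grasp_force 108.4096
joints [0.1817, -0.1971, 1.995, -0.0, 1.3435, 0.9838]
```

View pics/p8.png

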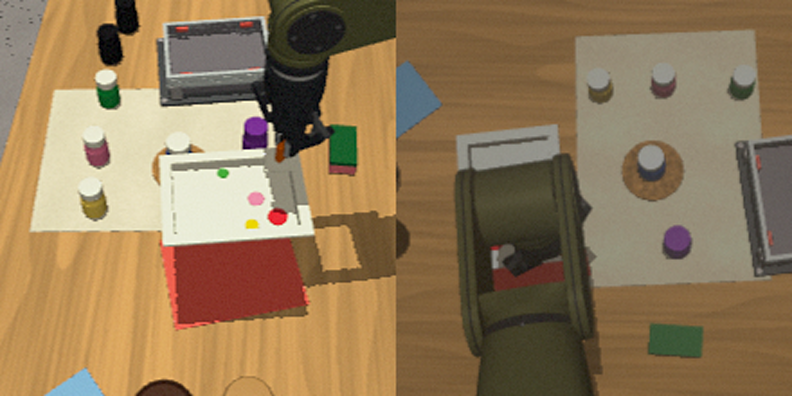

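The tray is held over the sheet (side crop (237,195)), level by eye, and the jar is on the coaster (top crop (651,165)). I'll check the tray pose numerically.

Run:
```python
from h import *
from scipy.spatial.transform import Rotation as R
d=pickle.load(open("cam2.pkl","rb"));S,T=d["side"],d["top"]
s=lambda u,v:np.array([u/1.8+130,v/1.8+120]);t=lambda u,v:np.array([(u-396)/1.8+100,v/1.8+100])
X=np.array([[.095,-.07,.004],[.095,.07,.004],[-.095,.07,.004]])
def f(p):
    P=R.from_rotvec(p[3:]).apply(X)+p[:3]
    return np.r_[(proj(S,P)-[s(160,155),s(165,245),s(313,235)]).ravel(),(proj(T,P[:2])-[t(558,125),t(457,134)]).ravel()]
r=least_squares(f,[.55,.21,.2,0,0,.13]);print(r.x.round(3),r.fun.round(1))
```

```text
[ 0.548  0.208  0.194  0.005 -0.016  0.132] [-0.2  0.  -1.  -0.3  0.3  0.1 -0.   0.  -0.1  1. ]
```

```bash
python3 -m crank '[{"x":0.003,"y":-0.006,"z":0,"wx":0,"wy":0,"wz":0},{"x":0.006,"y":-0.013,"z":0,"wx":0,"wy":0,"wz":0},{"x":0.01,"y":-0.02,"z":0,"wx":0,"wy":0,"wz":0},{"x":0.01,"y":-0.02,"z":0,"wx":0,"wy":0,"wz":0},{"x":0.01,"y":-0.02,"z":0,"wx":0,"wy":0,"wz":0}]';python3 -m crank '[{"x":0,"y":0,"z":0,"wx":0,"wy":0,"wz":0},{"x":0,"y":0,"z":0,"wx":0,"wy":0,"wz":0},{"x":0,"y":0,"z":0,"wx":0,"wy":0,"wz":0},{"x":0,"y":0,"z":0,"wx":0,"wy":0,"wz":0},{"x":0,"y":0,"z":0,"wx":0,"wy":0,"wz":0}]'
```

```text
clock: 21.22
position: [0.4795, 0.1487, 0.2198]
orientation: [2.912, 1.179, 0.0]
ft_force: [-0.5, 0.3, -1.3]
width: 0.008
grasp_force: 108.4
clock: 21.85
position: [0.4795, 0.1486, 0.2199]
orientation: [2.912, 1.179, 0.0]
ft_force: [0.7, 0.1, -0.3]
width: 0.0078
grasp_force: 108.4
```

The tray centre measured (0.548, 0.208, 0.194), tilted under 0.02 rad, about 8 mm from the sheet centre; the last move closed most of that.

```bash
python3 -c "
from bench import robot
print(robot.finish_job())"
```

```text
the job is handed in; nothing more can be done
None
```

The job is handed in at about 22 s, with the blue jar on the coaster and the palette peeled tab-first (about 49 mm) and held level over the middle of the sheet, about 0.2 m up; the hand-in returned no verdict.

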